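# Clip the hammer and the mini drill into the tool rack

### The job

Put the hammer and then the cordless mini drill away in the row of spring-clip tool places: pick each one up at its balance point, close to its heavy end, so that it carries level, and lay it gently on its own place with the heavy end on the head rest (the hammer on the wide rest, the drill on the narrower one of the two empty places), then push its handle down until it snaps fully home in the clip and lies level. Finish the hammer before lifting the drill, never let either of them tip steeply, and leave everything else on the bench where it is.

Things in the scene. Friction and masses are not known exactly. Their poses are not given: they have to be found in the camera images.
- hammer: Small bench hammer, 194 mm long, about 0.27 kg. Black round handle, diameter 22 mm, steel head across one end. Origin: the balance point, on the handle's axis; +x along the handle to the head, y along the head. Head: x = 29 to 53 mm, 84 mm across, 24 mm high. Butt (24 mm disc) ends at x = -141 mm. Lies flat, axis 12 mm above the table.
- drill: Slim cordless mini drill, 208 mm long, about 0.34 kg. Grey round barrel (its handle), diameter 22 mm, heavy black block at one end, dark steel chuck with thin bit at the other. Origin: the balance point, on the barrel's axis; +x along the barrel to the block. Block: x = 24 to 74 mm, 44 wide, 26 high. Chuck: diameter 26, x = -90 to -112 mm; bit to -134. Lies flat, axis 13 mm above the table.
- hammer_place: Fixed plywood place for the hammer, base board 180 x 80 mm, steel spring clip at one end, head rest at the other. Origin: on the table surface straight below where the hammer's balance point ends up; +x runs from clip to head rest, z up. Home: hammer level along this x, its +x this +x, axis 50 mm above the table, balance point over this origin. A third place of the row is full.
- hammer_place_clip (a point): Centre of the hammer place's clip, on the axis of a handle that is home, 60 mm behind the place's origin, 50 mm above the table. Two upright steel spring jaws with 6 mm rods on top (24 mm long plus round ends, 57 mm above the table, 23 mm apart); handle laid on them sits 15 mm high at the clip; a push of about 8 to 16 N down on it near the clip snaps it between them onto a saddle.
- hammer_place_rest (a point): Top centre of the hammer's head rest, the widest of the row: pad 34 mm along x, 44 mm ahead of the place's origin, 38 mm above the table, between two 11 mm high cheeks 96 mm apart.
- drill_place: Fixed plywood place for the drill, base board 180 x 80 mm, steel spring clip at one end, head rest at the other. Origin: on the table surface straight below where the drill's balance point ends up; +x runs from clip to head rest, z up. Home: drill level along this x, its +x this +x, axis 50 mm above the table, balance point over this origin. 
- drill_place_clip (a point): Centre of the drill place's clip, on the axis of a handle that is home, 60 mm behind the place's origin, 50 mm above the table. Two upright steel spring jaws with 6 mm rods on top (24 mm long plus round ends, 57 mm above the table, 23 mm apart); handle laid on them sits 15 mm high at the clip; a push of about 8 to 16 N down on it near the clip snaps it between them onto a saddle.
- drill_place_rest (a point): Top centre of the drill's head rest, narrower than the hammer's: pad 40 mm along x, 50 mm ahead of the place's origin, 37 mm above the table, between two 11 mm high cheeks 56 mm apart.
- spool: Bystander: solder reel, diameter 54 mm, 50 mm high, origin at the centre of its underside.
- screwdriver: Bystander: green-handled screwdriver, 170 mm, lying along its x; origin midway, on the table.
- glue: Bystander: white bottle, diameter 60 mm, 150 mm high, origin at the centre of its underside.
- phone: Bystander: black phone, 145 x 72 x 9 mm, origin at the centre of its underside.
- spinner: Bystander: flat three-lobed wooden piece, 92 mm across, 7 mm thick, origin at the centre of its underside.
- discs: Bystander: stack of thin wooden discs, diameter 70 mm, 15 mm high, origin at the centre of its underside.
There are look-alikes about, which are no part of the job. There is more than one size of the hammer; the job needs the smaller.

How it is judged (in metres and radians):
On the way, in this order (a step that is already met when the one before it is completed fails the run):
1. the hammer is lifted clear, level, held within 20 mm of its balance point (height (world z) of hammer above 0.06 m and angle between hammer's own x axis and vertical between 1.3708 and 1.7708 rad and x of the grasp point in the frame of hammer between -0.02 and 0.02 m and contact force between the fingers and hammer above 0.5 N), for 0.3 s.
2. the hammer is snapped home in its place and let go (x of hammer in the frame of hammer_place between -0.016 and 0.016 m and y of hammer in the frame of hammer_place between -0.008 and 0.008 m and z of hammer in the frame of hammer_place between 0.044 and 0.054 m and angle between hammer's own x axis and vertical between 1.5158 and 1.6258 rad and angle between the x axis of hammer and the x axis of hammer_place, either way round below 0.1 rad and linear speed of hammer below 0.03 m/s and contact force between the fingers and hammer below 0.1 N), for 0.2 s.
3. with the hammer home, the drill is lifted clear, level, held within 20 mm of its balance point (height (world z) of drill above 0.06 m and angle between drill's own x axis and vertical between 1.3708 and 1.7708 rad and x of the grasp point in the frame of drill between -0.02 and 0.02 m and contact force between the fingers and drill above 0.5 N), for 0.3 s.
4. the drill is snapped home in its place and let go (x of drill in the frame of drill_place between -0.016 and 0.016 m and y of drill in the frame of drill_place between -0.008 and 0.008 m and z of drill in the frame of drill_place between 0.044 and 0.054 m and angle between drill's own x axis and vertical between 1.5158 and 1.6258 rad and angle between the x axis of drill and the x axis of drill_place, either way round below 0.1 rad and linear speed of drill below 0.03 m/s and contact force between the fingers and drill below 0.1 N), for 0.2 s.
At the end, for the whole second after the job is handed in: Hammer and drill each lie at rest, fully down in the clip of their own place: axis 44 to 54 mm above the table, level within 0.055 rad, along the place within 0.1 rad, balance point within 16 mm lengthwise and 8 mm sideways of the place's origin (x of hammer in the frame of hammer_place between -0.016 and 0.016 m and y of hammer in the frame of hammer_place between -0.008 and 0.008 m and z of hammer in the frame of hammer_place between 0.044 and 0.054 m and angle between hammer's own x axis and vertical between 1.5158 and 1.6258 rad and angle between the x axis of hammer and the x axis of hammer_place, either way round below 0.1 rad and linear speed of each of hammer, drill below 0.03 m/s and x of drill in the frame of drill_place between -0.016 and 0.016 m and y of drill in the frame of drill_place between -0.008 and 0.008 m and z of drill in the frame of drill_place between 0.044 and 0.054 m and angle between drill's own x axis and vertical between 1.5158 and 1.6258 rad and angle between the x axis of drill and the x axis of drill_place, either way round below 0.1 rad); the robot touches nothing.
It fails at once if the hammer or the drill tips more than 0.3 rad from level (angle between any of hammer, drill's own x axis and vertical below 1.2708 rad or angle between any of hammer, drill's own x axis and vertical above 1.8708 rad).
It fails at once if the hammer or the drill is dropped or slammed onto its place (over 0.6 m/s) ((distance between hammer and hammer_place below 0.12 m and linear speed of hammer above 0.6 m/s) or (distance between drill and drill_place below 0.12 m and linear speed of drill above 0.6 m/s)).
It fails at once if the drill is lifted before the hammer is home (height (world z) of drill above 0.06 m and z of hammer in the frame of hammer_place below 0.03 m).
It fails at once if a bystander is moved by more than 40 mm (distance of any of spool, screwdriver, glue, phone, spinner, discs from where it was at the start of the episode above 0.04 m).
It also fails if it takes over 72 s, if anything falls off the work surface, if the arm or the gripper's body presses on something with over 40 N, if the wrist force passes 120 N, or if a joint passes its speed limit or range.

### The arm

A 6-joint arm with a two-finger parallel gripper is mounted at the origin on the work surface. World frame = base frame: x ahead of the robot, y to its left, z up, the work surface at z = 0. Lengths are in mm, angles in degrees, forces in N, time in s.
With the tool pointing down it reaches from about 225 to 875 mm from the base axis. Payload 3.4 kg.
Tool frame: the origin (TCP) lies midway between the tips of the shut fingers; the grasp point (between the pads) lies 19 mm behind it (bot.tcp_to_grasp is the distance from the TCP to the grasp point, in mm); z points along the fingers, y is the direction in which the jaws open and shut (so a half turn about z gives the same grasp; the last joint's range is limited). The gripper opens to 85 mm and grips with 20 to 120 N. Pads are 22 mm wide; open, the fingers measure 114 mm over their backs; the gripper's body (76 mm by 85 mm) begins 54 mm behind the grasp point. The pads swing forward as they close: fully open they stand 13 mm farther back than shut.
Start: joints at [-80.787, 15.808, 86.224, -0, 77.962, -6.933], TCP at [159.897, -552.355, 231.328] pointing down, gripper open.
Joint ranges: [-165.64, 165.64], [-43.16, 119.46], [12.63, 154.43], [-67.54, 247.53], [6.08, 155.33], [-154.97, 154.97]. Speed limits (degrees/s): [147.25, 147.25, 180, 180, 180, 180].

### API

Orientations are given as [roll, pitch, yaw] about the fixed x, y, z axes, in that order (R = Rz(yaw) Ry(pitch) Rx(roll)).
In Python, from rig import bot, eyes, job gives the robot as it stands.
- The arm moves only by the tool play_rows, never from a script. Its argument "deltas" is a list that holds one entry, the list of rows, each a list of 7 numbers: the shift along the tool's x, y, z scaled (see below), then the turn, a rotation vector about the tool's x, y, z scaled (see below), then the closure, from 0 (fully open) to 1 (shut). In form: [[[x, y, z, rx, ry, rz, gripper], ...]]. A call has 1 to 20 rows; each row is the pose to reach, as a shift and turn from the pose commanded when the call began, along the tool's axes at that moment; what a row does not reach only later rows make up. The controller multiplies each number of a shift by 0.8 m and each number of a turn by 90 degrees. A row lasts 1/12 s, in which the tool goes at most 41.7 mm and 7.16 degrees, less where a joint would pass 70% of its speed; a pose out of reach is approached as far as the arm can. A call with a number of a shift or a turn outside -1 to 1 is refused whole. A call with a gripper value outside its range is refused whole. The fingers move at their own pace and stop on an object; the grip force is fixed at half the most. Time passes only in rows, so rows that repeat a pose let the fingers close. It gives the time, the measured TCP pose, the force and the opening at its end, in the units of the state.
- bot.get_obs(): the state, without advancing time (a new reading comes with each control period).
- eyes.get_image(name): name is "scene" or "top" or "wrist"; returns a dict with "image" (480x640x3 uint8, blue, green, red), "range_z" (480x640 float32, mm along the optical axis (not along the pixel's ray), 0 where there is no reading), "mtx" (3x3 intrinsics, pixels), "k1" (the pictures are not rectified: a ray, as slopes to the right and down, at radius r is drawn at 1 + k1 r^2 times it, then the intrinsics apply), "view" (4x4, takes a point from world to camera coordinates). Camera axes: x right, y up, looking along -z (the intrinsics and any distortion apply to the point x, -y, -z); pixel columns grow to the right and rows downward; lengths in mm; the calibration is good to about 2 mm. A picture is of the moment at which its call begins.
- job.sign_off(): hands the job in, once; it reports no verdict.
The state is a dict: "time": time; "joints": joint angles; "qvel": joint speeds; "effort": joint torques, N m; "ee_pos": TCP position; "tool_rot": TCP orientation; "ft_force": force on the tool from outside, world axes, zero at the start; "ft_torque": the same for the moment, N m; "gripper_width": finger opening in mm.
Only numpy, scipy, OpenCV 4.12 (cv2) and the standard library are available. Lean on these libraries where they do the work, as an engineer would, in place of code of your own. Each camera call takes 0.05 s, during which the arm holds its last target. There are 200 camera calls.

## Working session

There is one attempt and no reset: what is moved stays moved. The work goes in short steps, Python scripts to look and compute and a tool call to move; the robot and the scene stay as the last step left them, time stands still between calls to the robot, and variables do not carry over. Pictures are saved under pics/ and viewed, about 8 in all and at most 12, crops included, and the job is handed in when it is done.

Besides the shell and the picture viewer there is one more tool, called after ">>>" as a command line: name --argument value ..., lists and objects as JSON in quotes. play_rows: Moves the arm, as the interface text tells. Its arguments: {"type":"object","properties":{"deltas":{"type":"array","items":{"type":"array","items":{"type":"array","items":{"type":"number","minimum":-1,"maximum":1}}}}},"required":["deltas"]}

```bash
mkdir -p pics
cat > h.py <<'E'
import numpy as np, cv2
from rig import bot, eyes, job
from scipy.spatial.transform import Rotation as R
def pts(d):
    K=d["mtx"];z=d["range_z"].astype(float)
    v,u=np.mgrid[0:480,0:640]
    x=(u-K[0,2])/K[0,0];y=(v-K[1,2])/K[1,1]
    xu,yu=x.copy(),y.copy()
    for _ in range(8):
        f=1+d["k1"]*(xu**2+yu**2);xu=x/f;yu=y/f
    P=np.stack([xu*z,-yu*z,-z,np.ones_like(z)],-1)
    W=P@np.linalg.inv(d["view"]).T
    W=W[...,:3];W[z==0]=np.nan
    return W
def snap(n,f):
    d=eyes.get_image(n);cv2.imwrite(f"pics/{f}.png",d["image"]);W=pts(d);np.savez(f"{f}.npz",W=W,img=d["image"]);return d,W
E
python3 - <<'E'
from h import *
for n in("top","scene"):
    d,W=snap(n,n+"0");print(n,np.linalg.inv(d["view"])[:3,3],d["k1"],np.round(W[::80,::106,:].reshape(-1,3)).tolist()[20:30])
print(bot.get_obs())
E
```

```text
top [ 373.47400327  -36.00744295 1104.2295527 ] -0.006941274339777011 [[850.0, -1436.0, -747.0], [483.0, 721.0, 1.0], [478.0, 463.0, 1.0], [473.0, 203.0, 6.0], [466.0, -56.0, 26.0], [464.0, -320.0, 0.0], [459.0, -587.0, -4.0], [508.0, -1412.0, -751.0], [290.0, 714.0, 0.0], [284.0, 459.0, 1.0]]
scene [835.84345323 332.70656886 881.61351179] -0.08557013140062988 [[-729.0, 357.0, -266.0], [1061.0, -1409.0, -743.0], [769.0, -422.0, 1.0], [593.0, -245.0, 1.0], [421.0, -74.0, -1.0], [252.0, 98.0, 2.0], [75.0, 273.0, -1.0], [-113.0, 460.0, -2.0], [1229.0, -1044.0, -749.0], [876.0, -246.0, 0.0]]
{'time': 0.1, 'joints': array([-8.07861852e+01,  1.58461385e+01,  8.62875754e+01,  1.09783998e-03,
        7.79618934e+01, -6.93380303e+00]), 'qvel': array([ 0.05588675, -0.07616797, -0.18438568,  0.04268055, -0.00307962,
        0.01919042]), 'effort': array([ 2.63088432e-04, -4.17701411e+01, -2.46405458e+01, -2.02431843e-04,
        5.79514788e-03,  1.29882707e-05]), 'ee_pos': array([ 159.83231208, -551.85934912,  230.50762696]), 'tool_rot': array([-1.79905222e+02, -1.26074134e-02,  1.61473776e+01]), 'ft_force': array([-0.09711415, -0.03878957, -0.36983486]), 'ft_torque': array([ 0.00766518, -0.01384758,  0.01175661]), 'gripper_width': 85.25967613815995}
```

View pics/top0.png

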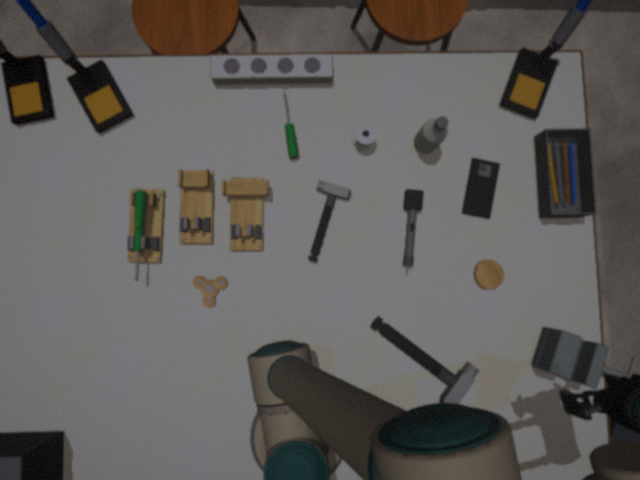

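View pics/scene0.png

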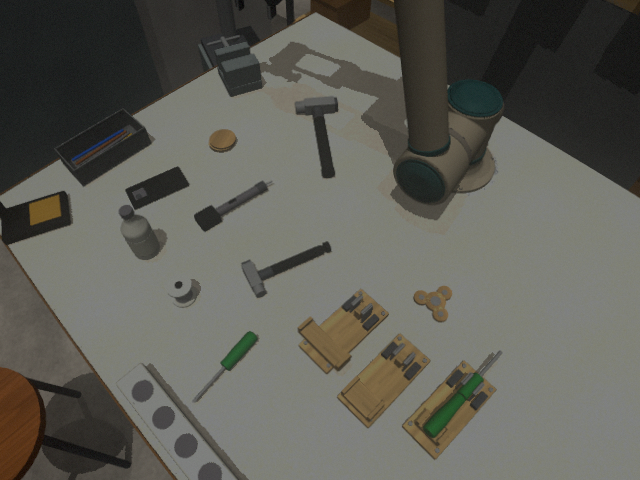

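Top view candidates are these:
- **Hammers:** one with its head at (333,190) and butt at (313,259), the other with its head at (460,385) and butt at (375,322). The first looks smaller; I'll check the lengths.
- **Drill:** block at (413,198), bit tip at (407,272).
- **Places:** wide rest (hammer) at (246,188) with clip at (246,230); narrower rest (drill) at (194,180) with clip at (196,225). The third place, at (146,225), is full.

```bash
python3 - <<'E'
from h import *
for cam in("top","scene"):
    Wt=np.load(cam+"0.npz")["W"]
    Z=Wt[...,2];print(cam,"table",np.nanmedian(Z[(Wt[...,0]>250)&(Wt[...,0]<650)&(abs(Wt[...,1]-50)<250)&(Z<5)]))
def obj(W,box,zlo,zhi):
    x0,x1,y0,y1=box
    m=(W[...,0]>x0)&(W[...,0]<x1)&(W[...,1]>y0)&(W[...,1]<y1)&(W[...,2]>zlo)&(W[...,2]<zhi)
    return W[m]
T=np.load("top0.npz")["W"]
for n,(u,v) in dict(hh=(333,190),hb=(313,259),Hh=(460,385),Hb=(375,322),db=(413,198),dt=(407,272),hr=(246,188),hc=(246,230),dr=(194,180),dc=(196,225)).items(): print(n,np.round(T[v,u],1))
def fit(P):
    (c,s,a)=cv2.minAreaRect(P[:,:2].astype(np.float32));return np.round(c,1),np.round(s,1),round(a,1)
for cam in("top","scene"):
    W=np.load(cam+"0.npz")["W"]
    for n,u in dict(ham=((333,190),(313,259)),bigham=((460,385),(375,322)),drill=((413,198),(407,272))).items():
        a,b=T[u[0][1],u[0][0]],T[u[1][1],u[1][0]]
        P=obj(W,(min(a[0],b[0])-40,max(a[0],b[0])+40,min(a[1],b[1])-50,max(a[1],b[1])+50),7,45)
        c=P[:,:2].mean(0);d=np.linalg.svd(P[:,:2]-c,full_matrices=0)[2][0];d*=np.sign(d[0]);t=(P[:,:2]-c)@d
        # handle only: medial
        print(cam,n,len(P),"len",np.round([t.min(),t.max(),np.ptp(t)]),"dir",np.round(np.degrees(np.arctan2(d[1],d[0])),1),"c",np.round(c,1),"zmax",P[:,2].max().round(1))
E
python3 - <<'E'
import cv2
a=cv2.imread('pics/top0.png')
c=cv2.resize(a[160:300,100:500],None,fx=2,fy=2,interpolation=cv2.INTER_CUBIC)
cv2.imwrite('pics/crop1.png',cv2.convertScaleAbs(c,alpha=1.5))
E
```

```text
top table -0.46595814314900963
scene table -0.21832387906908934
hh [587.7 -95.2  26.3]
hb [420.9 -43.2  23.2]
Hh [ 117.3 -382.9   33.1]
Hb [ 268.8 -186.4   36.7]
db [ 564.6 -289.9   26.7]
dt [ 385.1 -271.7   12.6]
hr [594.1 114.5  36.9]
hc [492.6 115.2  37.1]
dr [615.9 239.1  36.2]
dc [504.2 228.8  57.4]
top ham 970 len [-120.   74.  194.] dir -18.2 c [532.9 -78. ] zmax 28.1
top bigham 2042 len [-106.  166.  272.] dir 52.9 c [ 167.7 -317.5] zmax 38.2
top drill 928 len [-125.   82.  207.] dir -6.8 c [ 506.4 -284.2] zmax 31.7
scene ham 1181 len [-120.   73.  192.] dir -17.5 c [537.4 -75.1] zmax 30.0
scene bigham 1330 len [-116.  158.  274.] dir 51.6 c [ 176.8 -310.6] zmax 38.5
scene drill 967 len [-130.   77.  207.] dir -6.6 c [ 514.5 -282. ] zmax 31.6
```

View pics/crop1.png

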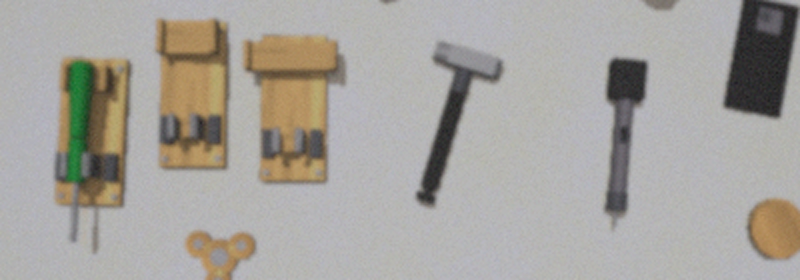

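The crop settles it. The hammer with its head at (333,190) measures 194 mm and is the one to use; the other measures 272 mm. Next I'll measure the places and the handle axes.

```bash
cat >> h.py <<'E'
def place(W,box,zr):
    x0,x1,y0,y1=box
    m=(W[...,0]>x0)&(W[...,0]<x1)&(W[...,1]>y0)&(W[...,1]<y1)
    P=W[m]; out={}
    for n,lo,hi in(("board",6,20),("pad",zr-4,zr+4),("cheek",zr+8,zr+15),("rod",53.5,64)):
        Q=P[(P[:,2]>lo)&(P[:,2]<hi)]
        if len(Q)<6: continue
        c,s,a=cv2.minAreaRect(Q[:,:2].astype(np.float32))
        out[n]=(len(Q),np.round(np.median(Q,0),1),np.round(c,1),np.round(s,1),round(a,1))
    return out
def handle(W,o,yaw,lo,hi,zlo=6,zhi=32):
    "fit the axis of points with lo<t<hi from o along yaw"
    d=np.array([np.cos(np.radians(yaw)),np.sin(np.radians(yaw))]);n=np.array([-d[1],d[0]])
    D=W[...,:2]-np.array(o);t=D@d;s=D@n
    m=(t>lo)&(t<hi)&(abs(s)<18)&(W[...,2]>zlo)&(W[...,2]<zhi)
    # centre by midpoints of slices
    T=[];S=[]
    for a in np.arange(lo,hi,6):
        k=m&(t>=a)&(t<a+6)
        if k.sum()>4: T.append(a+3);S.append((np.percentile(s[k],3)+np.percentile(s[k],97))/2)
    p=np.polyfit(T,S,1);return len(T),"yaw",round(yaw+np.degrees(np.arctan(p[0])),1),"o",np.round(np.array(o)+n*p[1],1)
E
python3 - <<'E'
from h import *
for cam in("top","scene"):
    W=np.load(cam+"0.npz")["W"];print(cam)
    for n,b,z in(("ham",(440,650,60,172),38),("drl",(440,680,182,290),37)):
        for k,v in place(W,b,z).items():print(n,k,*v)
    print("hammer",handle(W,(555,-83),-18,-130,20),"drill",handle(W,(516,-284),-7,-85,15))
E
```

```text
top
ham board 1534 [529.5 118.2  11.4] [534.1 110.2] [182.1  96.8] 0.3
ham pad 596 [593.7 119.2  37.5] [544.8 117.5] [109.6 134. ] 88.9
ham cheek 81 [593.6 101.9  48.8] [546.6 117.9] [109.3 129.3] 89.3
ham rod 94 [491.5 110.2  58.3] [491.6 119.6] [33.4 26.5] 88.6
drl board 1548 [548.4 238.1  11.5] [559.  233.6] [187.8  98.9] 0.7
drl pad 457 [616.6 241.6  36.5] [569.  240.6] [ 69.8 143.8] 88.4
drl cheek 102 [616.3 224.3  47.7] [569.3 240.5] [ 70.1 141.7] 89.2
drl rod 84 [511.2 230.7  58.3] [511.2 240.8] [33.3 28.5] 88.3
hammer (25, 'yaw', np.float64(-18.0), 'o', array([554.4, -84.7])) drill (17, 'yaw', np.float64(-6.9), 'o', array([ 515.7, -286.3]))
scene
ham board 2120 [539.1 120.8  11.6] [540.5 117.3] [ 81.5 181.6] 88.9
ham pad 979 [598.1 116.3  37.7] [549.7 117.6] [110.9 134.5] 88.5
ham cheek 151 [597.  134.6  48.5] [549.  116.5] [111.2 134.4] 89.7
ham rod 126 [495.4 127.9  58.5] [495.2 118. ] [35.2 27.3] 89.6
drl board 2384 [555.3 243.3  11.7] [559.2 240.4] [ 80.5 181.7] 88.9
drl pad 833 [621.5 240.1  37.1] [572.7 240.1] [143.7  70.1] 0.1
drl cheek 181 [623.9 226.5  47.8] [577.4 240.3] [ 70.1 133.2] 89.6
drl rod 132 [514.7 232.4  58.3] [513.9 240.8] [33.6 30. ] 87.8
hammer (25, 'yaw', np.float64(-18.1), 'o', array([555., -83.])) drill (17, 'yaw', np.float64(-7.2), 'o', array([ 516. , -284.4]))
```

```bash
cat > go.py <<'E'
import sys
from h import *
def go(x,y,z,yaw,pitch=0,base=None):
    o=bot.get_obs();p=o["ee_pos"];r=o["tool_rot"]
    A=R.from_euler("xyz",r,degrees=True);B=R.from_euler("xyz",[180,pitch,yaw],degrees=True)
    s=A.inv().apply(np.array([x,y,z])-p)/800;t=(A.inv()*B).as_rotvec(degrees=True)/90
    print("now",o["time"],np.round(p,1),np.round(r,1),"w",round(o["gripper_width"],1),"F",np.round(o["ft_force"],1),"j6",np.round(o["joints"][5]));print("row",np.round(s,4),np.round(t,4),"mm",np.round(np.linalg.norm(s)*800))
if __name__=="__main__": go(*map(float,sys.argv[1:]))
E
python3 go.py 530 -80 231 -18
```

```text
now 0.1 [ 159.8 -551.9  230.5] [-179.9   -0.    16.1] w 85.3 F [-0.1 -0.  -0.4] j6 -7.0
row [ 6.085e-01 -4.379e-01  2.000e-04] [-1.100e-03  2.000e-04  3.794e-01] mm 600.0
```

>>> play_rows --deltas '[[[0.61,-0.44,0,0,0,0.38,0],[0.61,-0.44,0,0,0,0.38,0],[0.61,-0.44,0,0,0,0.38,0],[0.61,-0.44,0,0,0,0.38,0],[0.61,-0.44,0,0,0,0.38,0],[0.61,-0.44,0,0,0,0.38,0],[0.61,-0.44,0,0,0,0.38,0],[0.61,-0.44,0,0,0,0.38,0],[0.61,-0.44,0,0,0,0.38,0],[0.61,-0.44,0,0,0,0.38,0],[0.61,-0.44,0,0,0,0.38,0],[0.61,-0.44,0,0,0,0.38,0],[0.61,-0.44,0,0,0,0.38,0],[0.61,-0.44,0,0,0,0.38,0],[0.61,-0.44,0,0,0,0.38,0],[0.61,-0.44,0,0,0,0.38,0],[0.61,-0.44,0,0,0,0.38,0],[0.61,-0.44,0,0,0,0.38,0]]]'

```text
time: 1.6
ee_pos: [530.0, -78.8, 230.8]
tool_rot: [179.9, 0.1, -18.0]
ft_force: [-0.3, 0.5, -0.1]
gripper_width: 85.4
```

```bash
python3 - <<'E'
from h import *
d,W=snap("wrist","w1");print(np.linalg.inv(d["view"])[:3,3])
print(handle(W,(555,-84),-18,-130,20))
m=(W[...,2]>8)&(W[...,2]<32)&(np.hypot(W[...,0]-530,W[...,1]+80)<150);P=W[m]
dd=np.array([np.cos(np.radians(-18)),np.sin(np.radians(-18))]);t=(P[:,:2]-[555,-84])@dd
print(len(P),t.min(),t.max(),np.percentile(P[:,2],90))
E
python3 go.py 555 -84 60 -18
```

```text
[ 606.64924605 -102.76287125  373.97067221]
(25, 'yaw', np.float64(-18.1), 'o', array([555.1, -83.7]))
5961 -142.8617895601054 52.44405172092549 25.128527621672617
now 1.65 [529.9 -79.3 231. ] [ 1.799e+02  1.000e-01 -1.810e+01] w 85.3 F [-1.  -0.5 -0.6] j6 92.0
row [ 0.0319 -0.0043  0.2137] [ 0.0006  0.0007 -0.0011] mm 173.0
```

View pics/w1.png

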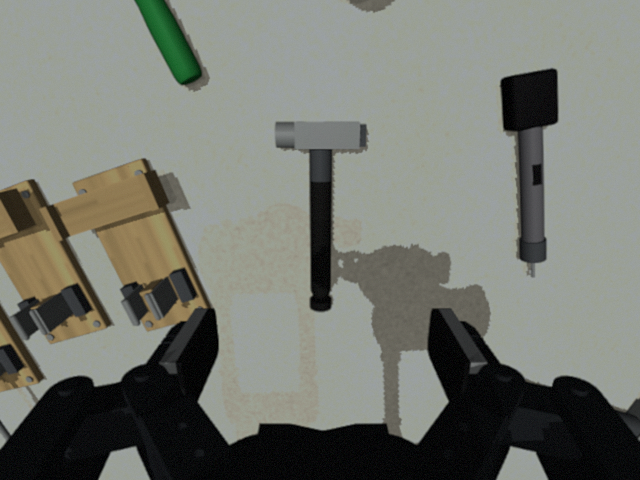

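The wrist image shows the hammer centred at (320,215), with its head to the top at (320,135). Its fitted ends agree with the given sizes to about 1 mm. The drill sits at (530,180).

>>> play_rows --deltas '[[[0.031,-0.0045,0.05,0,0,0,0],[0.031,-0.0045,0.1,0,0,0,0],[0.031,-0.0045,0.15,0,0,0,0],[0.031,-0.0045,0.19,0,0,0,0],[0.031,-0.0045,0.22,0,0,0,0],[0.031,-0.0045,0.24,0,0,0,0],[0.031,-0.0045,0.26,0,0,0,0],[0.031,-0.0045,0.275,0,0,0,0],[0.031,-0.0045,0.285,0,0,0,0],[0.031,-0.0045,0.285,0,0,0,0],[0.031,-0.0045,0.285,0,0,0,0.5],[0.031,-0.0045,0.285,0,0,0,0.7],[0.031,-0.0045,0.285,0,0,0,0.8],[0.031,-0.0045,0.285,0,0,0,1],[0.031,-0.0045,0.285,0,0,0,1],[0.031,-0.0045,0.285,0,0,0,1],[0.031,-0.0045,0.285,0,0,0,1],[0.031,-0.0045,0.285,0,0,0,1]]]'

```text
time: 3.15
ee_pos: [555.9, -83.0, 4.2]
tool_rot: [180.0, -0.1, -18.0]
ft_force: [-1.4, -1.0, 5.1]
gripper_width: 19.9
```

```bash
python3 go.py 555 -84 120 -18
```

```text
now 3.15 [555.9 -83.    4.2] [ 1.8e+02 -1.0e-01 -1.8e+01] w 19.9 F [-1.4 -1.   5.1] j6 92.0
row [-0.0005  0.0016 -0.1447] [ 0.0002 -0.001  -0.0004] mm 116.0
```

>>> play_rows --deltas '[[[0,0,-0.005,0,0,0,1],[0,0,-0.015,0,0,0,1],[0,0,-0.03,0,0,0,1],[0,0,-0.05,0,0,0,1],[0,0,-0.07,0,0,0,1],[0,0,-0.09,0,0,0,1],[0,0,-0.11,0,0,0,1],[0,0,-0.13,0,0,0,1],[0,0,-0.145,0,0,0,1],[0,0,-0.155,0,0,0,1],[0,0,-0.16,0,0,0,1],[0,0,-0.16,0,0,0,1],[0,0,-0.16,0,0,0,1],[0,0,-0.16,0,0,0,1],[0,0,-0.16,0,0,0,1],[0,0,-0.16,0,0,0,1]]]'

```text
time: 4.48
ee_pos: [555.0, -82.7, 130.5]
tool_rot: [180.0, 0.1, -18.1]
ft_force: [0.3, -0.1, -2.2]
gripper_width: 19.7
```

```bash
cat >> h.py <<'E'
def held(n,f,yaw,lo=-130,hi=20,half=16):
    "axis height profile of the held tool from its top surface"
    d,W=snap(n,f);o=bot.get_obs();p=o["ee_pos"];u=np.array([np.cos(np.radians(yaw)),np.sin(np.radians(yaw))]);v=np.array([-u[1],u[0]])
    D=W[...,:2]-p[:2];t=D@u;s=D@v;z=W[...,2]
    for a in range(-160,100,12):
        k=(t>=a)&(t<a+12)&(abs(s)<half)&(z>p[2]-25)&(z<p[2]+35)
        if k.sum()>8: print(a+6,"zmax",np.round(np.percentile(z[k],90)-p[2],1),"s",np.round([s[k].min(),s[k].max()],1),k.sum())
    return d,W
E
python3 -c "
from h import *
held('wrist','w2',-18)
print('scene');held('scene','s2',-18)"; python3 go.py 553 118 132 -0.5
```

```text
-46 zmax 19.5 s [-9.8 12.1] 704
-34 zmax 19.5 s [-10.2  11.9] 1094
-22 zmax 19.5 s [-9.8 11.5] 1167
-10 zmax 20.1 s [-9.5 11.2] 1356
2 zmax 23.9 s [-9.2 10.9] 1564
14 zmax 30.2 s [-15.8  16. ] 2815
26 zmax 20.7 s [-16.   15.9] 1851
38 zmax 21.0 s [-16.  16.] 2908
50 zmax 20.8 s [-16.  16.] 3123
scene
-142 zmax 20.9 s [-11.5  11.8] 26
-130 zmax 19.1 s [-10.3  12.4] 65
-118 zmax 18.8 s [-10.3  10.8] 59
-106 zmax 18.9 s [-8.  11.2] 68
-94 zmax 19.2 s [-9.4 12.3] 64
-82 zmax 19.8 s [-8.7 11. ] 65
-70 zmax 18.7 s [-10.6  10.5] 65
-58 zmax 19.2 s [-7.3 11.3] 69
-46 zmax 19.3 s [-9.5 10.8] 66
-34 zmax 19.0 s [-10.2  11.6] 66
14 zmax 24.7 s [-14.4  15.9] 81
26 zmax 19.7 s [-14.3  14.7] 69
38 zmax 21.1 s [-16.   15.8] 90
50 zmax 20.5 s [-15.4  15.8] 84
now 4.5833 [555.2 -82.8 130.8] [ 1.80e+02  1.00e-01 -1.81e+01] w 19.7 F [-0.4 -0.6 -2.4] j6 92.0
row [-0.0804 -0.2377 -0.0015] [ 0.      0.0006 -0.195 ] mm 201.0
```

View pics/s2.png

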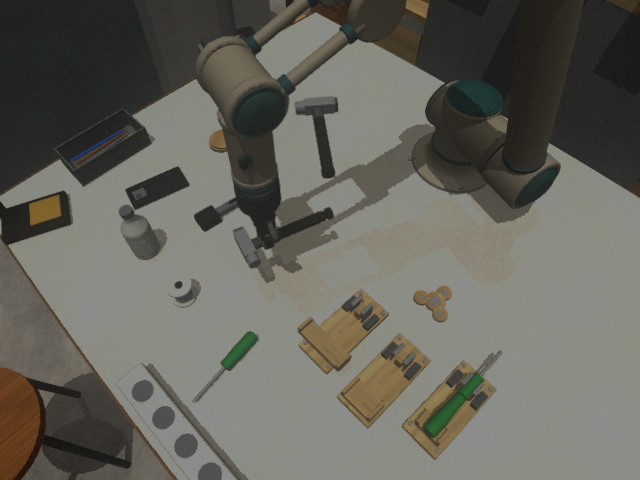

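The scene image shows the hammer held level at (285,235), with nothing else moved. I'll take it over its place.

>>> play_rows --deltas '[[[-0.01,-0.03,0,0,0,-0.03,1],[-0.025,-0.075,0,0,0,-0.06,1],[-0.04,-0.12,0,0,0,-0.1,1],[-0.055,-0.165,0,0,0,-0.14,1],[-0.068,-0.2,0,0,0,-0.17,1],[-0.077,-0.228,0,0,0,-0.19,1],[-0.08,-0.238,0,0,0,-0.195,1],[-0.08,-0.238,0,0,0,-0.195,1],[-0.08,-0.238,0,0,0,-0.195,1],[-0.08,-0.238,0.01,0,0,-0.195,1],[-0.08,-0.238,0.02,0,0,-0.195,1],[-0.08,-0.238,0.03,0,0,-0.195,1],[-0.08,-0.238,0.04,0,0,-0.195,1],[-0.08,-0.238,0.04,0,0,-0.195,1],[-0.08,-0.238,0.04,0,0,-0.195,1],[-0.08,-0.238,0.04,0,0,-0.195,1]]]'

```text
time: 5.92
ee_pos: [553.8, 117.8, 99.2]
tool_rot: [180.0, 0.0, -0.5]
ft_force: [-0.0, -0.0, -2.7]
gripper_width: 19.5
```

```bash
python3 -c "
from h import *
d,W=held('wrist','w3',-0.5,half=50)
for k,v in place(W,(440,650,60,172),38).items():print(k,*v)
z=W[...,2]
# board edges and cheeks
m=(z>46)&(z<51.5)&(W[...,0]>575)&(W[...,0]<620)&(abs(W[...,1]-118)<70)
for sgn in(-1,1):
    Q=W[m&(sgn*(W[...,1]-118)>40)];print('cheek',sgn,len(Q),np.round(np.percentile(Q[:,1],[2,50,98]),1) if len(Q) else '')
for x in range(470,580,20):
    k=(abs(W[...,0]-x)<6)&(z>8)&(z<15)&(abs(W[...,1]-118)<60);print(x,k.sum(),np.round(np.percentile(W[k][:,1],[1,99]),1) if k.sum()>9 else '')
"; python3 go.py 553 118 60 -0.5
```

```text
-46 zmax 19.2 s [-10.   11.3] 688
-34 zmax 19.4 s [-10.3  11.9] 1100
-22 zmax 19.3 s [-9.8 11.4] 1179
-10 zmax 19.8 s [-9.6 11. ] 1347
2 zmax 28.7 s [-23.   24.3] 2603
14 zmax 30.6 s [-20.2  21.5] 2981
26 zmax 20.6 s [-41.5  42.7] 3019
38 zmax 20.8 s [-41.9  42.7] 7429
50 zmax 20.6 s [-41.7  42.9] 7651
board 5120 [617.1 117.6  12.7] [567.5 118.3] [ 80.1 122.1] 88.7
pad 6598 [604.8 119.   38.7] [602.9 117.3] [109.8  23.2] 88.7
cheek 1138 [604.5 165.   49.6] [603.8 117.2] [110.1  21.4] 88.7
rod 58 [485.7 134.4  58.5] [486.9 119.6] [32.9 14.3] 88.8
cheek -1 560 [62.5 66.3 69.7]
cheek 1 611 [165.1 168.5 172.3]
470 0 
490 0 
510 232 [ 80.2 159.5]
530 975 [ 79.8 158.7]
550 0 
570 0 
now 5.9667 [554.  117.9  99.5] [180.   -0.   -0.5] w 19.7 F [-0.1  0.1 -1.8] j6 96.0
row [-0.0013 -0.0001  0.0494] [ 0.0001 -0.0004 -0.0002] mm 40.0
```

View pics/w3.png

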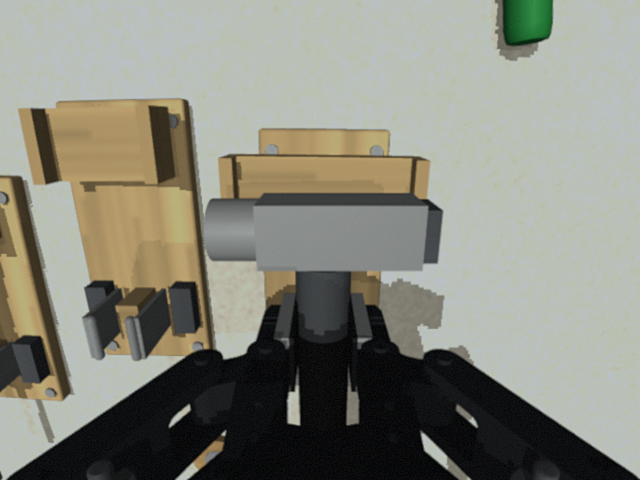

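The wrist image shows the hammer head at (320,232) over its rest, between the cheeks at (225,175) and (422,175). The place's yaw is about -1.2° and its centre line passes about y = 118.2 at x = 553.

```bash
python3 go.py 553.5 118 61 -1.2;python3 go.py 552.5 118 50 -1.2 7.5
```

```text
now 5.9667 [554.  117.9  99.5] [180.   -0.   -0.5] w 19.7 F [-0.1  0.1 -1.8] j6 96.0
row [-0.0007 -0.0001  0.0481] [ 0.0001 -0.0004  0.0076] mm 38.0
now 5.9667 [554.  117.9  99.5] [180.   -0.   -0.5] w 19.7 F [-0.1  0.1 -1.8] j6 96.0
row [-0.0019 -0.0001  0.0619] [ 0.0005 -0.0838  0.0076] mm 50.0
```

>>> play_rows --deltas '[[[-0.0005,0,0.01,0,0,0.004,1],[-0.0005,0,0.02,0,0,0.0075,1],[-0.0005,0,0.03,0,0,0.0075,1],[-0.0005,0,0.04,0,0,0.0075,1],[-0.0005,0,0.045,0,0,0.0075,1],[-0.0005,0,0.048,0,0,0.0075,1],[-0.0005,0,0.048,0,0,0.0075,1],[-0.001,0,0.05,0,-0.014,0.0075,1],[-0.001,0,0.052,0,-0.028,0.0075,1],[-0.001,0,0.054,0,-0.042,0.0075,1],[-0.0015,0,0.057,0,-0.056,0.0075,1],[-0.002,0,0.0595,0,-0.07,0.0075,1],[-0.002,0,0.062,0,-0.084,0.0075,1],[-0.002,0,0.062,0,-0.084,0.0075,1],[-0.002,0,0.062,0,-0.084,0.0075,1],[-0.002,0,0.062,0,-0.084,0.0075,1]]]'

```text
time: 7.3
ee_pos: [552.6, 118.1, 49.6]
tool_rot: [180.0, 7.5, -1.2]
ft_force: [1.3, 0.5, -2.3]
gripper_width: 19.6
```

```bash
python3 go.py 552.5 118 49 -1.2 8.2; python3 -c "
from h import *
held('scene','s4',-1.2)"
```

```text
now 7.3 [552.6 118.1  49.6] [180.    7.5  -1.2] w 19.6 F [ 1.3  0.5 -2.3] j6 95.0
row [0.     0.0001 0.0008] [ 0.0006 -0.0079  0.0002] mm 1.0
-130 zmax 33.5 s [-12.7  10.8] 54
-118 zmax 33.6 s [-9.6  9.9] 48
-106 zmax 33.4 s [-9.5 10.3] 68
-94 zmax 31.3 s [-11.4  10. ] 68
-82 zmax 30.3 s [-11.4  10.2] 69
-70 zmax 28.3 s [-15.2  15.9] 93
-58 zmax 26.8 s [-11.   15.9] 102
-46 zmax 23.9 s [-3.8 15.9] 81
-34 zmax 20.9 s [5.2 9.9] 14
14 zmax 18.0 s [-15.9  15.6] 65
26 zmax 16.2 s [-13.9   9.9] 69
38 zmax 16.6 s [-15.3  15.9] 107
50 zmax 14.5 s [-15.5  15.8] 163
62 zmax -10.8 s [-16.   15.9] 90
```

>>> play_rows --deltas '[[[0,0,0.001,0,-0.005,0,1],[0,0,0.0015,0,-0.008,0,1],[0,0,0.0015,0,-0.008,0,0.75],[0,0,0.0015,0,-0.008,0,0.65],[0,0,0.0015,0,-0.008,0,0.5],[0,0,0.0015,0,-0.008,0,0.3],[0,0,0.0015,0,-0.008,0,0.3],[0,0,0.0015,0,-0.008,0,0.3],[0,0,0.0015,0,-0.008,0,0.3]]]'

```text
time: 8.1
ee_pos: [551.8, 118.1, 48.3]
tool_rot: [180.0, 8.3, -1.2]
ft_force: [0.2, 0.1, -0.2]
gripper_width: 59.9
```

```bash
python3 go.py 552.5 118 110 -1.2 0;python3 go.py 517 118.8 110 -1.2 0
```

```text
now 8.1 [551.8 118.1  48.3] [180.    8.3  -1.2] w 59.9 F [ 0.2  0.1 -0.2] j6 95.0
row [-0.0102  0.0001 -0.0764] [0.0006 0.0922 0.0002] mm 62.0
now 8.1 [551.8 118.1  48.3] [180.    8.3  -1.2] w 59.9 F [ 0.2  0.1 -0.2] j6 95.0
row [-0.0541  0.0001 -0.07  ] [0.0006 0.0922 0.0002] mm 71.0
```

>>> play_rows --deltas '[[[0,0,-0.015,0,0,0,0.3],[-0.003,0,-0.035,0,0.02,0,0.3],[-0.006,0,-0.055,0,0.05,0,0.3],[-0.01,0,-0.076,0,0.092,0,0.3],[-0.01,0,-0.076,0,0.092,0,0.3],[-0.03,0,-0.074,0,0.092,0,1],[-0.055,0.0003,-0.07,0,0.092,0,1],[-0.055,0.0003,-0.07,0,0.092,0,1],[-0.055,0.0003,-0.07,0,0.092,0,1],[-0.055,0.0003,-0.07,0,0.092,0,1],[-0.055,0.0003,-0.07,0,0.092,0,1],[-0.055,0.0003,-0.07,0,0.092,0,1]]]'

```text
time: 9.1
ee_pos: [517.4, 118.6, 110.0]
tool_rot: [180.0, -0.0, -1.2]
ft_force: [-0.5, -0.6, 1.2]
gripper_width: 0.0
```

```bash
cat >> h.py <<'E'
def prof(W,o,yaw,zlo=40,zhi=95):
    u=np.array([np.cos(np.radians(yaw)),np.sin(np.radians(yaw))]);v=np.array([-u[1],u[0]])
    D=W[...,:2]-np.array(o);t=D@u;s=D@v;z=W[...,2]
    for a in range(-150,100,10):
        k=(t>=a)&(t<a+10)&(abs(s)<14)&(z>zlo)&(z<zhi)
        if k.sum()>8: print(a+5,"top",np.round(np.percentile(z[k],80),1),"s",np.round((np.percentile(s[k],3)+np.percentile(s[k],97))/2,1),end="; ")
    k=(t>-170)&(t<110)&(abs(s)<30)&(z>zlo)&(z<zhi);print("ends",np.round([t[k].min(),t[k].max()],1))
E
python3 go.py 515 118.8 60 -1.2 0; python3 -c "
from h import *
for n in('scene','top'):
  d,W=snap(n,n[0]+'5');prof(W,(553,118.3),-1.2)"
```

```text
now 9.1 [517.4 118.6 110. ] [180.   -0.   -1.2] w 0.0 F [-0.5 -0.6  1.2] j6 97.0
row [-0.0031 -0.0003  0.0625] [ 0.0005 -0.0002  0.0001] mm 50.0
-135 top 88.4 s -0.3; -125 top 84.5 s -0.5; -115 top 85.3 s 2.0; -105 top 81.7 s 6.4; -65 top 59.8 s 10.7; -55 top 74.0 s 6.9; -45 top 74.1 s 5.3; -35 top 73.4 s -0.7; -25 top 72.1 s -0.7; -15 top 70.4 s -0.5; -5 top 69.3 s -0.4; 5 top 67.3 s -0.4; 15 top 66.7 s -0.2; 25 top 65.5 s -0.0; 35 top 65.6 s -0.1; 45 top 64.3 s -0.0; 55 top 62.3 s -0.1; ends [-138.3   62.5]
-135 top 85.7 s -9.8; -125 top 83.4 s -6.9; -115 top 83.4 s -6.8; -105 top 82.3 s -6.5; -95 top 81.5 s -5.8; -85 top 80.9 s -5.2; -75 top 79.0 s -5.8; -65 top 77.6 s -5.5; -55 top 75.4 s -5.2; -45 top 74.2 s -4.7; 15 top 63.2 s -9.1; 25 top 62.4 s -10.1; 45 top 63.3 s -12.3; ends [-142.5   51.1]
```

>>> play_rows --deltas '[[[-0.002,0,0.015,0,0,0,1],[-0.002,0,0.03,0,0,0,1],[-0.002,0,0.04,0,0,0,1],[-0.002,0,0.044,0,0,0,1],[-0.002,0,0.0465,0,0,0,1],[-0.002,0,0.049,0,0,0,1],[-0.002,0,0.0515,0,0,0,1],[-0.002,0,0.054,0,0,0,1],[-0.002,0,0.0565,0,0,0,1],[-0.002,0,0.059,0,0,0,1],[-0.002,0,0.0605,0,0,0,1],[-0.002,0,0.0615,0,0,0,1],[-0.002,0,0.0615,0,0,0,1],[-0.002,0,0.0615,0,0,0,1]]]'

```text
time: 10.37
ee_pos: [515.0, 118.6, 61.0]
tool_rot: [180.0, -0.0, -1.2]
ft_force: [0.6, -0.8, 0.8]
gripper_width: -0.0
```

```bash
python3 go.py 515 118.8 60 -1.2 0; python3 -c "
from h import *
d,W=snap('scene','s6');prof(W,(553,118.3),-1.2)"
```

```text
now 10.3667 [515.  118.6  61. ] [180.   -0.   -1.2] w -0.0 F [ 0.6 -0.8  0.8] j6 97.0
row [-0.     -0.0002  0.0012] [ 0.0005 -0.0002  0.0002] mm 1.0
-135 top 60.8 s 0.2; -125 top 58.6 s -0.4; -115 top 60.7 s 3.6; -105 top 59.2 s 5.2; -35 top 82.3 s 8.7; -25 top 83.8 s 0.0; -15 top 61.6 s -0.4; -5 top 60.4 s -0.3; 5 top 60.4 s -0.3; 15 top 60.8 s 0.1; 25 top 60.9 s -0.2; 35 top 62.6 s -0.1; 45 top 63.2 s 0.2; 55 top 62.1 s 0.0; ends [-138.9   63.6]
```

>>> play_rows --deltas '[[[0,0,-0.02,0,0,0,1],[0,0,-0.06,0,0,0,1],[0,0,-0.11,0,0,0,1],[0,0,-0.16,0,0,0,0],[0,0,-0.2,0,0,0,0],[0,0,-0.21,0,0,0,0],[0,0,-0.21,0,0,0,0]]]'

```text
time: 11.0
ee_pos: [516.7, 118.9, 232.2]
tool_rot: [180.0, -0.4, -1.2]
ft_force: [0.7, 0.5, -1.4]
gripper_width: 48.3
```

```bash
python3 -c "
from h import *
for n in('scene','wrist'):
  d,W=snap(n,n[0]+'7');prof(W,(553,118.3),-1.2)
for k,v in place(W,(440,680,182,290),37).items():print(k,*v)
";python3 go.py 490 -283 230 -7
```

```text
-135 top 61.0 s 0.0; -125 top 58.5 s -0.8; -115 top 60.9 s -0.1; -105 top 60.6 s -0.6; -95 top 60.7 s -0.9; -85 top 60.6 s -0.4; -75 top 59.7 s 0.7; -65 top 60.5 s 0.4; -55 top 60.6 s 0.2; -45 top 60.4 s 0.0; -35 top 60.6 s -0.3; -25 top 60.3 s -0.7; -15 top 60.8 s -0.1; -5 top 61.2 s -0.2; 5 top 59.6 s -0.4; 15 top 60.6 s -0.7; 25 top 60.3 s -0.3; 35 top 62.5 s -0.5; 45 top 62.9 s 0.1; 55 top 62.3 s -0.2; ends [-138.2   63.8]
-135 top 62.0 s 0.4; -125 top 60.7 s 0.3; -115 top 61.4 s 1.0; -105 top 61.4 s 0.9; -95 top 61.6 s 0.9; -85 top 61.4 s 0.4; -75 top 61.4 s 0.3; -65 top 61.4 s -0.3; -55 top 61.6 s 0.3; -45 top 61.4 s -0.1; -35 top 61.5 s 0.4; -25 top 61.6 s 0.8; -15 top 61.5 s 0.8; -5 top 61.8 s 0.8; 5 top 61.5 s 0.3; 15 top 61.7 s 0.3; 25 top 61.6 s 0.3; 35 top 63.3 s -0.1; 45 top 63.2 s -0.1; 55 top 63.3 s -0.1; ends [-140.    60.6]
board 9169 [558.1 236.   12.6] [557.4 241.3] [ 80.9 180.4] 89.0
pad 3622 [620.3 242.7  37.7] [570.9 237.9] [ 64.7 144.5] 89.3
cheek 1089 [621.8 225.4  48.4] [570.8 241.6] [ 71.3 144. ] 89.0
rod 653 [513.8 232.1  59.4] [513.  242.1] [35.2 29.4] 88.3
now 11.1 [514.1 118.7 228.2] [ 1.799e+02  1.000e-01 -1.200e+00] w 62.9 F [-0.6  0.3 -0.3] j6 97.0
row [-0.0198  0.5026 -0.0018] [0.0007 0.0008 0.0647] mm 402.0
```

View pics/w7.png

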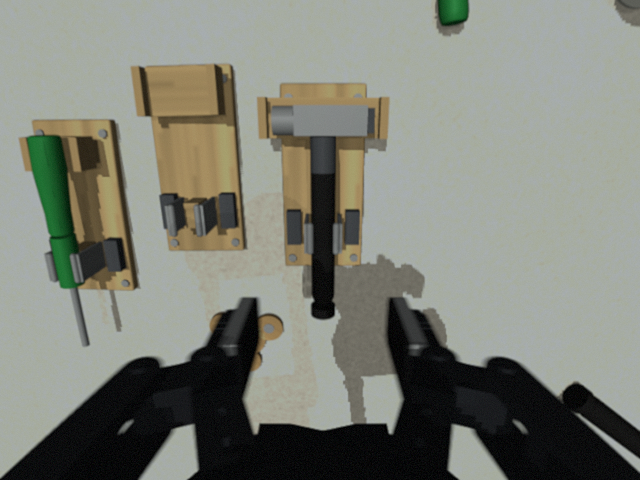

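The wrist image shows the hammer home at (323,200), level, with its axis at 50 mm. The empty drill place is at (195,160). Now to the drill.

>>> play_rows --deltas '[[[-0.02,0.503,0,0,0,0.065,0],[-0.02,0.503,0,0,0,0.065,0],[-0.02,0.503,0,0,0,0.065,0],[-0.02,0.503,0,0,0,0.065,0],[-0.02,0.503,0,0,0,0.065,0],[-0.02,0.503,0,0,0,0.065,0],[-0.02,0.503,0,0,0,0.065,0],[-0.02,0.503,0,0,0,0.065,0],[-0.02,0.503,0,0,0,0.065,0],[-0.02,0.503,0,0,0,0.065,0],[-0.02,0.503,0,0,0,0.065,0],[-0.02,0.503,0,0,0,0.065,0],[-0.02,0.503,0,0,0,0.065,0],[-0.02,0.503,0,0,0,0.065,0]]]'

```text
time: 12.27
ee_pos: [490.1, -281.6, 228.1]
tool_rot: [-179.9, 0.1, -7.0]
ft_force: [-0.1, -0.7, -0.2]
gripper_width: 85.1
```

```bash
python3 -c "
from h import *
d,W=snap('wrist','w8');print(handle(W,(516,-285),-7,-85,15))
m=(W[...,2]>6)&(W[...,2]<34);D=W[...,:2]-[516,-285]
u=np.array([np.cos(np.radians(-7)),np.sin(np.radians(-7))]);t=D@u;s=D@[-u[1],u[0]]
k=m&(abs(s)<35)&(t>-160)&(t<110);print('ends',t[k].min(),t[k].max())
for a in range(10,40,3):
  q=k&(t>=a)&(t<a+3);print(a,np.round([s[q].min(),s[q].max(),W[q][:,2].max()],1),end=' ')
";python3 go.py 516 -285 4 -7
```

```text
(17, 'yaw', np.float64(-7.0), 'o', array([ 515.9, -286.1]))
ends -135.6746455630778 72.94831869707386
10 [-11.6   9.4  25.4] 13 [-11.6   9.3  26. ] 16 [-11.5   9.3  26.2] 19 [-11.5   9.3  25.7] 22 [-19.6  17.4  25.9] 25 [-23.2  20.1  28.1] 28 [-23.2  20.1  28.8] 31 [-23.1  20.   28.2] 34 [-23.   20.   28.9] 37 [-23.   20.9  28.5] now 12.3167 [ 490.3 -281.5  228.6] [-1.8e+02  1.0e-01 -6.9e+00] w 85.3 F [-0.1 -0.2  0.5] j6 60.0
row [0.0328 0.0006 0.2807] [-0.0003  0.0009  0.0007] mm 226.0
```

>>> play_rows --deltas '[[[0.031,0.002,0.05,0,0,0,0],[0.031,0.002,0.1,0,0,0,0],[0.031,0.002,0.15,0,0,0,0],[0.031,0.002,0.19,0,0,0,0],[0.031,0.002,0.22,0,0,0,0],[0.031,0.002,0.24,0,0,0,0],[0.031,0.002,0.26,0,0,0,0],[0.031,0.002,0.272,0,0,0,0],[0.031,0.002,0.28,0,0,0,0],[0.031,0.002,0.28,0,0,0,0],[0.031,0.002,0.28,0,0,0,0.5],[0.031,0.002,0.28,0,0,0,0.7],[0.031,0.002,0.28,0,0,0,0.8],[0.031,0.002,0.28,0,0,0,1],[0.031,0.002,0.28,0,0,0,1],[0.031,0.002,0.28,0,0,0,1],[0.031,0.002,0.28,0,0,0,1],[0.031,0.002,0.28,0,0,0,1]]]'

```text
time: 13.82
ee_pos: [515.3, -288.3, 6.3]
tool_rot: [179.9, -0.1, -7.0]
ft_force: [0.2, 0.2, 6.5]
gripper_width: 19.4
```

>>> play_rows --deltas '[[[0,0,-0.005,0,0,0,1],[0,0,-0.015,0,0,0,1],[0,0,-0.03,0,0,0,1],[0,0,-0.05,0,0,0,1],[0,0,-0.07,0,0,0,1],[0,0,-0.09,0,0,0,1],[0,0,-0.11,0,0,0,1],[0,0,-0.13,0,0,0,1],[0,0,-0.145,0,0,0,1],[0,0,-0.155,0,0,0,1],[0,0,-0.16,0,0,0,1],[0,0,-0.16,0,0,0,1],[0,0,-0.16,0,0,0,1],[0,0,-0.16,0,0,0,1],[0,0,-0.16,0,0,0,1],[0,0,-0.16,0,0,0,1]]]'

```text
time: 15.15
ee_pos: [514.6, -287.7, 132.6]
tool_rot: [180.0, 0.1, -7.0]
ft_force: [0.3, 0.2, -3.2]
gripper_width: 20.1
```

```bash
python3 -c "
from h import *
held('scene','s9',-7)";python3 go.py 572 241 145 -1
```

```text
-106 zmax 18.8 s [-9.7 14.5] 57
-94 zmax 18.8 s [-12.1  14.4] 65
-82 zmax 17.2 s [-8.1 15.2] 55
-70 zmax 16.7 s [-8.3 12.8] 55
-58 zmax 17.4 s [-6.2 14.3] 55
-46 zmax 17.0 s [-5.1 13.4] 56
-34 zmax 16.2 s [-1.9 11.9] 38
-22 zmax 12.5 s [ 8.4 12.9] 23
-10 zmax 21.8 s [-12.4  15.2] 9
14 zmax 29.1 s [-14.9  15.8] 83
26 zmax 20.1 s [-15.9  15. ] 54
38 zmax 20.3 s [-15.7  16. ] 67
50 zmax 20.7 s [-15.8  15.9] 64
62 zmax 20.3 s [-15.4  15.2] 65
74 zmax 20.1 s [-15.  16.] 74
now 15.2 [ 514.6 -287.7  132.7] [ 1.8e+02  1.0e-01 -7.0e+00] w 19.7 F [-0.6  0.1 -3. ] j6 61.0
row [-0.0097 -0.6647 -0.0155] [ 0.0001  0.0007 -0.067 ] mm 532.0
```

>>> play_rows --deltas '[[[0,-0.015,-0.015,0,0,0,1],[0,-0.045,-0.015,0,0,0,1],[0,-0.085,-0.015,0,0,-0.01,1],[0,-0.13,-0.015,0,0,-0.02,1],[0,-0.175,-0.015,0,0,-0.03,1],[0,-0.22,-0.015,0,0,-0.04,1],[0,-0.265,-0.015,0,0,-0.05,1],[0,-0.31,-0.015,0,0,-0.06,1],[-0.002,-0.355,-0.015,0,0,-0.067,1],[-0.004,-0.4,-0.015,0,0,-0.067,1],[-0.006,-0.445,-0.015,0,0,-0.067,1],[-0.008,-0.49,-0.015,0,0,-0.067,1],[-0.01,-0.535,-0.015,0,0,-0.067,1],[-0.01,-0.58,-0.015,0,0,-0.067,1],[-0.01,-0.62,-0.015,0,0,-0.067,1],[-0.01,-0.647,-0.015,0,0,-0.067,1],[-0.01,-0.66,-0.015,0,0,-0.067,1],[-0.01,-0.665,-0.015,0,0,-0.067,1],[-0.01,-0.665,-0.015,0,0,-0.067,1],[-0.01,-0.665,-0.015,0,0,-0.067,1]]]'

```text
time: 16.87
ee_pos: [571.7, 240.0, 145.0]
tool_rot: [179.9, 0.0, -1.0]
ft_force: [-0.2, -0.3, -2.8]
gripper_width: 19.8
```

>>> play_rows --deltas '[[[0,0,0.01,0,0,0,1],[0,0,0.025,0,0,0,1],[0,0,0.04,0,0,0,1],[0,0,0.05,0,0,0,1],[0,0,0.055,0,0,0,1],[0,0,0.055,0,0,0,1],[0,0,0.055,0,0,0,1],[0,0,0.055,0,0,0,1]]]'

```text
time: 17.53
ee_pos: [572.7, 240.9, 101.5]
tool_rot: [180.0, -0.1, -1.0]
ft_force: [0.1, -0.3, -2.3]
gripper_width: 19.7
```

```bash
python3 -c "
from h import *
d,W=held('wrist','w10',-1,half=40)
z=W[...,2]
for nm,lo,hi,x0,x1 in(('cheek',45,51,590,650),('rod',54,63,470,540),('board',8,16,480,670)):
  for a in range(x0,x1,15):
    k=(z>lo)&(z<hi)&(W[...,0]>=a)&(W[...,0]<a+15)&(abs(W[...,1]-241)<48)
    if k.sum()>15: q=np.percentile(W[k][:,1],[1,99]);print(nm,a,k.sum(),np.round(q,1),'mid',round(q.mean(),1))
k=(z>34)&(z<51)&(abs(W[...,1]-241)<40)&(W[...,0]>600)&(W[...,0]<670);print('pad far x',np.percentile(W[k][:,0],[1,99]))
snap('scene','s10')"; python3 go.py 571 241 62 -1; python3 go.py 571 241 51 -1 7.5
```

```text
-46 zmax 18.3 s [-10.1  11.5] 758
-34 zmax 18.6 s [-10.4  11.7] 1054
-22 zmax 19.1 s [-10.   11.6] 1160
-10 zmax 19.6 s [-9.6 10.7] 1373
2 zmax 28.9 s [-23.   24.3] 2612
14 zmax 30.5 s [-18.   22.4] 2923
26 zmax 20.7 s [-21.3  22.8] 2389
38 zmax 21.0 s [-21.3  22.8] 3875
50 zmax 21.0 s [-21.5  22.7] 4218
62 zmax 21.0 s [-21.5  22.9] 4595
74 zmax 20.6 s [-21.3  22.4] 2688
cheek 590 17 [206.2 276.6] mid 241.4
cheek 605 104 [206.  276.3] mid 241.2
cheek 620 101 [205.9 276. ] mid 241.0
cheek 635 125 [205.7 275.5] mid 240.6
rod 500 43 [226.7 259.3] mid 243.0
board 525 578 [202.7 282. ] mid 242.4
board 540 845 [202.5 281.7] mid 242.1
board 630 442 [200.6 279.5] mid 240.1
board 645 642 [201.9 279. ] mid 240.5
pad far x [603.05551044 643.31724987]
now 17.6333 [572.6 241.1 101.7] [ 1.8e+02 -1.0e-01 -1.0e+00] w 19.7 F [-0.2 -0.1 -3.1] j6 107.0
row [-0.0021  0.0001  0.0496] [ 0.0003 -0.0009 -0.    ] mm 40.0
now 17.6333 [572.6 241.1 101.7] [ 1.8e+02 -1.0e-01 -1.0e+00] w 19.7 F [-0.2 -0.1 -3.1] j6 107.0
row [-0.0021  0.0001  0.0633] [ 0.0003 -0.0843 -0.    ] mm 51.0
```

View pics/w10.png

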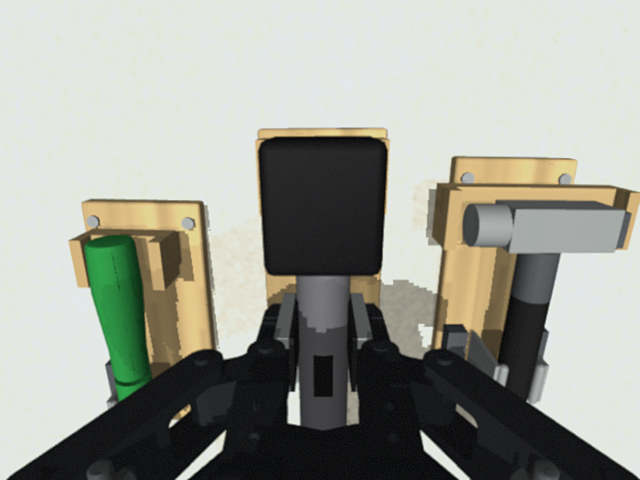

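The wrist image shows the drill block at (322,205) over its rest, the hammer home at right (535,280), and the green-handled tool undisturbed at left. The place's centre line agrees with the held drill to within 1 mm.

>>> play_rows --deltas '[[[0,-0.0004,0.01,0,0,0.001,1],[0,-0.0004,0.02,0,0,0.001,1],[0,-0.0004,0.03,0,0,0.001,1],[0,-0.0004,0.04,0,0,0.001,1],[0,-0.0004,0.046,0,0,0.001,1],[0,-0.0004,0.0495,0,0,0.001,1],[0,-0.0004,0.0495,0,0,0.001,1],[0,-0.0004,0.0515,0,-0.014,0.001,1],[0,-0.0004,0.0535,0,-0.028,0.001,1],[0,-0.0004,0.056,0,-0.042,0.001,1],[-0.0005,-0.0004,0.058,0,-0.056,0.001,1],[-0.001,-0.0004,0.0605,0,-0.07,0.001,1],[-0.001,-0.0004,0.0627,0,-0.084,0.001,1],[-0.001,-0.0004,0.0627,0,-0.084,0.001,1],[-0.001,-0.0004,0.0627,0,-0.084,0.001,1],[-0.001,-0.0004,0.0627,0,-0.084,0.001,1]]]'

```text
time: 18.97
ee_pos: [572.2, 241.2, 51.2]
tool_rot: [179.9, 7.5, -1.1]
ft_force: [-0.3, -1.3, 1.4]
gripper_width: 20.0
```

```bash
python3 go.py 572 241.4 50.5 -1.1 7.5; python3 -c "
from h import *
d,W=snap('scene','s11');prof(W,(573,242),-1.1)"
```

```text
now 18.9667 [572.2 241.2  51.2] [179.9   7.5  -1.1] w 20.0 F [-0.3 -1.3  1.4] j6 105.0
row [-0.0001 -0.0003  0.001 ] [ 0.0006 -0.0005  0.0001] mm 1.0
15 top 66.1 s 7.1; 25 top 67.0 s 0.2; 35 top 68.0 s 0.2; 45 top 66.6 s 0.1; 55 top 66.2 s -0.2; 65 top 64.7 s -0.2; 75 top 63.3 s 0.1; ends [-87.   76.3]
```

>>> play_rows --deltas '[[[0,0,0.0007,0,0,0,1],[0,0,0.0007,0,0,0,0.75],[0,0,0.0007,0,0,0,0.65],[0,0,0.0007,0,0,0,0.5],[0,0,0.0007,0,0,0,0.3],[0,0,0.0007,0,0,0,0.3],[0,0,0.0007,0,0,0,0.3],[0,0,0.0007,0,0,0,0.3]]]'

```text
time: 19.68
ee_pos: [571.0, 241.4, 50.0]
tool_rot: [179.9, 7.6, -1.1]
ft_force: [0.2, 0.6, 0.6]
gripper_width: 59.8
```

>>> play_rows --deltas '[[[0,0,-0.015,0,0,0,0.3],[-0.003,0,-0.035,0,0.02,0,0.3],[-0.006,0,-0.055,0,0.05,0,0.3],[-0.01,0,-0.076,0,0.084,0,0.3],[-0.01,0,-0.076,0,0.084,0,0.3],[-0.03,0,-0.074,0,0.084,0,1],[-0.055,0,-0.07,0,0.084,0,1],[-0.055,0,-0.07,0,0.084,0,1],[-0.055,0,-0.07,0,0.084,0,1],[-0.055,0,-0.07,0,0.084,0,1],[-0.055,0,-0.07,0,0.084,0,1],[-0.055,0,-0.07,0,0.084,0,1]]]'

```text
time: 20.68
ee_pos: [536.0, 242.0, 111.2]
tool_rot: [179.9, -0.0, -1.1]
ft_force: [0.6, 0.3, -0.3]
gripper_width: -0.2
```

```bash
python3 go.py 535 242.5 61 -1.1 0; python3 -c "
from h import *
for n in('scene','top'):
  d,W=snap(n,n[0]+'12');prof(W,(573,242),-1.1)"
```

```text
now 20.6833 [536.  242.  111.2] [179.9  -0.   -1.1] w -0.2 F [ 0.6  0.3 -0.3] j6 109.0
row [-0.0013 -0.0006  0.0628] [ 0.0006 -0.0002 -0.    ] mm 50.0
-55 top 69.9 s 10.0; -45 top 72.1 s 2.1; -35 top 72.9 s -1.0; -25 top 73.1 s -1.0; -15 top 71.0 s -1.2; -5 top 69.5 s -1.7; 5 top 68.3 s -0.6; 15 top 67.3 s -0.7; 25 top 67.0 s 0.2; 35 top 68.1 s 0.4; 45 top 66.9 s 0.1; 55 top 65.4 s -0.0; 65 top 64.6 s -0.2; 75 top 63.1 s 0.0; ends [-67.4  76.3]
-115 top 79.8 s -2.3; -105 top 82.7 s -1.3; -95 top 81.9 s -2.9; -85 top 78.6 s -3.5; -75 top 77.3 s 0.1; -65 top 75.4 s 0.4; -55 top 75.7 s -0.5; -45 top 73.7 s -1.6; 5 top 68.2 s -2.6; 15 top 66.6 s -2.5; 25 top 67.4 s 0.1; 35 top 67.7 s 0.6; 45 top 66.7 s 0.5; 55 top 66.0 s 0.3; 65 top 64.6 s -0.5; 75 top 63.1 s -0.3; ends [-132.8   71.9]
```

>>> play_rows --deltas '[[[-0.001,0,0.016,0,0,0,1],[-0.001,0,0.031,0,0,0,1],[-0.001,0,0.041,0,0,0,1],[-0.001,0,0.0455,0,0,0,1],[-0.001,0,0.048,0,0,0,1],[-0.001,0,0.0505,0,0,0,1],[-0.001,0,0.053,0,0,0,1],[-0.001,0,0.0555,0,0,0,1],[-0.001,0,0.058,0,0,0,1],[-0.001,0,0.06,0,0,0,1],[-0.001,0,0.062,0,0,0,1],[-0.001,0,0.063,0,0,0,1],[-0.001,0,0.063,0,0,0,1],[-0.001,0,0.063,0,0,0,1]]]'

```text
time: 21.95
ee_pos: [534.2, 242.1, 61.0]
tool_rot: [179.9, -0.0, -1.1]
ft_force: [-0.2, -0.2, 0.4]
gripper_width: 0.2
```

```bash
python3 go.py 535 242.5 61 -1.1 0; python3 -c "
from h import *
for n in('scene','top'):
  d,W=snap(n,n[0]+'13');prof(W,(573,242),-1.1)"
```

```text
now 21.95 [534.2 242.1  61. ] [179.9  -0.   -1.1] w 0.2 F [-0.2 -0.2  0.4] j6 109.0
row [ 0.001  -0.0005 -0.    ] [ 0.0006 -0.      0.0002] mm 1.0
-35 top 83.4 s 0.0; -25 top 82.2 s -1.4; -15 top 61.5 s -1.4; -5 top 61.1 s -1.5; 5 top 60.6 s -0.3; 15 top 60.4 s -0.3; 25 top 61.3 s -0.8; 35 top 63.8 s 0.1; 45 top 63.4 s -0.6; 55 top 63.8 s -0.1; 65 top 64.2 s -0.3; 75 top 63.2 s -0.2; ends [-46.1  77.9]
-115 top 61.3 s -2.1; -105 top 61.9 s -2.6; -95 top 62.6 s -2.5; -85 top 60.7 s -3.1; -75 top 60.8 s 0.1; -65 top 60.7 s 0.0; -55 top 64.0 s -0.7; -45 top 75.1 s -5.5; -5 top 60.0 s -6.5; 5 top 61.1 s -4.3; 15 top 61.3 s -0.9; 25 top 63.8 s 0.2; 35 top 64.1 s -0.7; 45 top 64.0 s -0.3; 55 top 64.3 s -0.1; 65 top 64.3 s -0.3; 75 top 63.2 s 1.0; ends [-133.5   74.2]
```

The drill has snapped in. I'll retract and check.

>>> play_rows --deltas '[[[0,0,-0.02,0,0,0,1],[0,0,-0.06,0,0,0,1],[0,0,-0.11,0,0,0,1],[0,0,-0.16,0,0,0,1],[0,0,-0.2,0,0,0,1],[0,0,-0.22,0,0,0,1],[0,0,-0.22,0,0,0,1],[0,0,-0.22,0,0,0,1],[0,0,-0.22,0,0,0,1],[0,0,-0.22,0,0,0,1]]]'

```text
time: 22.88
ee_pos: [533.1, 241.8, 234.9]
tool_rot: [179.9, 0.2, -1.1]
ft_force: [-0.9, -0.3, -0.7]
gripper_width: 0.2
```

```bash
python3 -c "
from h import *
d,W=snap('wrist','w14');print('drill');prof(W,(573,242),-1.1);print('hammer');prof(W,(553,118.3),-1.2)
snap('scene','s14');print(bot.get_obs()['ft_force'])"
```

```text
drill
-125 top 53.2 s -0.5; -115 top 62.2 s -1.4; -105 top 63.4 s -1.0; -95 top 63.6 s -1.0; -85 top 61.8 s -1.0; -75 top 61.4 s -0.2; -65 top 61.6 s -0.1; -55 top 61.5 s -0.5; -45 top 61.5 s -0.1; -35 top 61.4 s -0.6; -25 top 62.2 s -0.3; -15 top 62.1 s -0.2; -5 top 61.6 s -0.2; 5 top 61.5 s -0.2; 15 top 61.3 s -0.2; 25 top 63.2 s 0.5; 35 top 64.3 s -0.1; 45 top 64.4 s -0.2; 55 top 64.5 s -0.2; 65 top 64.3 s 0.1; 75 top 63.9 s 0.1; ends [-123.7   74.8]
hammer
-135 top 62.2 s 1.6; -125 top 60.0 s 1.5; -115 top 61.4 s 2.0; -105 top 61.4 s 1.7; -95 top 61.4 s 1.6; -85 top 61.3 s 1.5; -75 top 61.4 s 0.6; -65 top 61.7 s 0.2; -55 top 61.5 s 0.3; -45 top 61.5 s 0.2; -35 top 61.6 s 1.7; -25 top 61.6 s 2.0; -15 top 61.6 s 2.0; -5 top 61.5 s 1.7; 5 top 61.6 s 2.0; 15 top 61.5 s 1.6; 25 top 61.6 s 2.0; 35 top 63.6 s 0.1; 45 top 63.5 s -0.1; 55 top 63.2 s -0.1; ends [-140.7   61. ]
[-0.48700686 -0.02583388 -0.26712795]
```

View pics/s14.png

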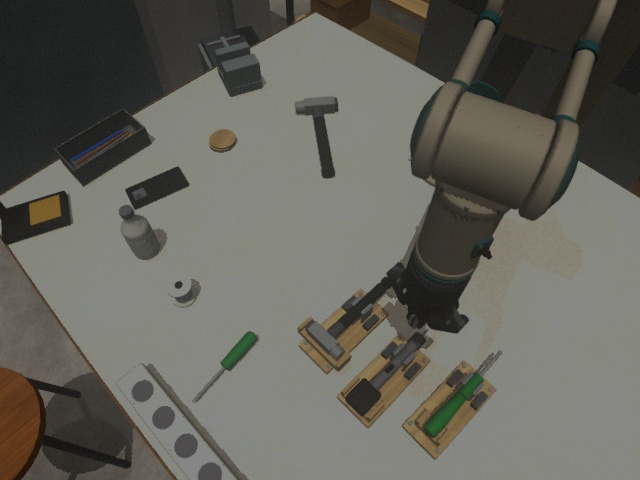

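The scene image shows the hammer at (340,325) and the drill at (385,370), both down in their places. The bystanders visible here are where they were; the spinner is hidden behind the gripper. The arm is clear, so I'll hand in.

```bash
python3 -c "
from rig import job
print(job.sign_off())"
```

```text
the job is handed in; nothing more can be done
None
```

I put the smaller hammer (194 mm) and then the mini drill away, and handed the job in at about 23 s on the robot's clock. I gripped each one at its balance point, carried it level and laid it at about 8° on its rest and clip. I then pushed it down with shut fingers until it snapped in.

The last wrist depth check, taken just before hand-in:

| | Axis above table | Tilt | Offset from place origin |
|---|---|---|---|
| Hammer | about 50.5 mm | level | within about 2 mm both ways |
| Drill | about 50.5 mm | level | within about 1 mm both ways |

- **Robot:** it was clear of everything, with about 0.5 N reading on the wrist.
- **Bystanders:** those in view look unmoved in the last scene image. The gripper hid the spinner there, so I could not check it by eye. The gripper stayed well above table height near it.
- **Disagreements:** the fixed cameras differed from each other by up to about 4 mm in x. I used the wrist view where it mattered. Hand-in reported no verdict.

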